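# Seat the mixing palette on the flatted turntable spindle

## Task

Put the big round paint palette on the turntable's spindle: the spindle has a flat and the palette's hole is D-shaped, so turn the palette until flat meets flat, and see that it drops and sits fully home, level on the turntable's flange. Leave the three paint bottles standing, and let go of the palette when done.

Things in the scene. Friction and masses are not known exactly. Their poses are not given: they have to be found in the camera images.
- hub (a point): White round paint palette, 0.29 to 0.45 kg: disc 180 mm across, 8 mm thick (rim lip 3 mm higher), with a round upright hub in the middle, 49 mm outside, its top 56 mm above the underside. This point: on the hub's axis, 30 mm above the underside, where to grip. z up out of the palette; x points at the turning post. At the start it lies flat on the table.
- post (a point): Top of the palette's dark steel turning post, fixed to the disc: an upright pin 14 mm thick, its axis 70 mm from the hub's, rising from the disc's top to 53 mm above the palette's underside. Pushing it sideways spins the palette. It is heavy: the centre of mass of the palette lies about 10 mm from the hub's axis towards the post.
- bore (a point): On the hub's axis, 28 mm above the palette's underside: where the D begins. Below it the bore is a round recess 32 mm wide, open downwards. From here to 20 mm higher it is closed on the post side by a red web whose flat face lies 7.5 mm from the axis, square to x (x points at the post): a D-shaped hole. Above that it is round again.
- seat (a point): Turntable, fixed to the table: grey box 150 x 150 mm, a dark steel flange 100 mm wide on top. This point: on the spindle's axis on the flange's top, 65 mm above the table; z up; x, y are the box's and do not tell the spindle's angle. The palette is home when its underside lies on the flange (hub point 30 mm above this one).
- spindle_end (a point): Centre of the steel spindle's end, 48 mm above the flange. Spindle 30 mm thick, a flat (painted red) 6 mm from the axis all the way up; end bevelled 2.5 mm wide, 3 mm high. Its angle can be anything and is not reported (this point's x, y are the box's): see it, or find it by touch. The gearbox holds it: it takes 3 N m to turn.
- rest (a point): On the axis 20 mm above the flange: at a wrong angle the palette's underside rests here, its recess round the spindle's end; it may lean by some 0.1 rad and spins with a light push. Within about 0.1 rad of the right angle (post in the direction the spindle's flat faces) it falls 20 mm, and can be turned no further. If it sticks, press on the hub's top, some 10 N.
- bottle_red: Red paint bottle, 60 mm thick and 135 mm tall, standing on the table (bystander); origin at the centre of its underside, z up.
- bottle_blue: Blue paint bottle, 60 mm thick and 135 mm tall, standing on the table (bystander); origin at the centre of its underside, z up.
- bottle_white: White paint bottle, 60 mm thick and 135 mm tall, standing on the table (bystander); origin at the centre of its underside, z up.

How it is judged:
At the end, for the whole second after the job is handed in: The palette sits level (within 0.05 rad) and fully home on the turntable: its underside within 3.5 mm of the flange, its axis within 5 mm of the spindle's, released, the three bottles standing (horizontal distance between hub and seat below 0.005 m and z of hub in the frame of seat between 0.025 and 0.0335 m and angle between hub's own z axis and vertical below 0.05 rad); the robot touches nothing.
It fails at once if a paint bottle is knocked over (angle between any of bottle_red, bottle_blue, bottle_white's own z axis and vertical above 0.6 rad).
It also fails if it takes over 72 s, if anything falls off the work surface, if the arm or the gripper's body presses on something with over 40 N, if the wrist force passes 120 N, or if a joint passes its speed limit or range.

## Robot

A 7-joint arm with a two-finger parallel gripper is mounted at the origin on the work surface. World frame = base frame: x ahead of the robot, y to its left, z up, the work surface at z = 0. Lengths are in m, angles in rad, forces in N, time in s.
With the tool pointing down it reaches from about 0.35 to 0.9 m from the base axis. Payload 8.1 kg.
Tool frame: the origin (TCP) lies on the centre line of the jaws, within the pads' length; the fingertips stand 14 mm ahead of it and the grasp point (between the pads) lies 5 mm behind it; y points along the fingers, z is the direction in which the jaws open and shut, and the axes are right-handed (so a half turn about y gives the same grasp; the last joint's range is limited). The gripper opens to 85 mm and grips with 20 to 120 N. Pads are 22 mm wide; open, the fingers measure 114 mm over their backs; the gripper's body (76 mm by 85 mm) begins 54 mm behind the grasp point. The pads swing forward as they close: fully open they stand 13 mm farther back than shut.
Start: joints at [-0.103, 0.434, 0.025, 1.573, -0.012, 1.134, -0.075], TCP at [0.625, -0, 0.245] pointing down, gripper open.
Joint ranges: [-2.62, 2.62], [-0.44, 2.09], [-1.27, 1.32], [0.08, 2.57], [-1.32, 4.46], [0.12, 2], [-2.74, 2.74]. Speed limits (rad/s): [2.22, 2.22, 3.01, 3.01, 3.14, 3.14, 3.14].

## Interface

Orientations are given as a unit quaternion [w, x, y, z].
In Python, from bench import env gives the robot as it stands. The module is installed in compiled form; this text tells all that it offers.
- The arm moves only by the shell command python3 -m handwheel 'ROWS' [FORCE]. ROWS is JSON, a list of rows, each an object of numbers: "fingers": the closure in counts, from 0 (fully open) to 255 (shut); "x", "y", "z": the shift along the tool's x, y, z in mm; "yaw": the turn about the tool's y in rad. A call has exactly 10 rows; each row is the pose to reach, as a shift and turn from the pose commanded when the call began, along the tool's axes at that moment; what a row does not reach only later rows make up. A row lasts 1/8 s, in which the tool goes at most 62.5 mm and 10.7 degrees, less where a joint would pass 70% of its speed; a pose out of reach is approached as far as the arm can. A call with a gripper value outside its range is refused whole. The fingers move at their own pace and stop on an object; FORCE is the grip in N (left out, the last holds). Time passes only in rows, so rows that repeat a pose let the fingers close, or fill a call up. It gives the time, the measured TCP pose, the force and the opening at its end, in the units of the state.
- env.sense(): the state, without advancing time (a new reading comes with each control period).
- env.camera(name): name is "scene" or "side" or "wrist"; returns a dict with "pixels" (384x512x3 uint8, blue, green, red), "depth" (384x512 float32, m along the optical axis (not along the pixel's ray), 0 where there is no reading), "K" (3x3 intrinsics, pixels), "R" (3x3) and "t" (3): a world point X has camera coordinates R X + t; the wrist camera has in their place "hand_eye" (4x4, takes a point from camera to tool coordinates, whose origin is the TCP and whose axes are the tool frame's). Camera axes: x right, y down, z forward; pixel columns grow to the right and rows downward; lengths in m; the calibration is good to about 2 mm. A picture is of the moment at which its call begins: read the wrist's pose just before it.
- env.hand_in(): hands the job in, once; it reports no verdict.
Trained networks look in a picture, given as the dict that the camera call returned (one of the last four; its "shot" number tells which), for a name from the list of things; names that differ only in an ending like _2 or _b are one class to them, and where a whole thing is asked for, a point or a joint stands for the part that bears it (a point fixed in the world has none). Each returns a list of dicts, best first, with "confidence" (0 to 1); they miss things now and then, are a little off and sometimes report something else, mostly with a low value. They report only what shows in the picture. A call takes as long as a camera call.
- env.masks_of(picture, label): "region" (384x512 bool, what is visible of it) and "bbox" ([left, top, width, height] in pixels, round what is visible of it).
The state is a dict: "clock": time; "joints": joint angles; "qd": joint speeds; "tau": joint torques, N m; "ee_pos": TCP position; "ee_rot": TCP orientation; "force": force on the tool from outside, world axes, zero at the start; "ft_torque": the same for the moment, N m; "width": opening from 0.0 (shut) to 1.0 (fully open).
Only numpy, scipy, OpenCV 4.12 (cv2) and the standard library are available. Lean on these libraries where they do the work, as an engineer would, in place of code of your own. Each camera call takes 0.05 s, during which the arm holds its last target.

## Working session

There is one attempt and no reset: what is moved stays moved. The work goes in short steps, Python scripts to look and compute and a shell command to move; the robot and the scene stay as the last step left them, time stands still between calls to the robot, and variables do not carry over. Pictures are saved under pics/ and viewed, and the job is handed in when it is done.

```bash
mkdir -p pics
cat > h.py <<'E'
import numpy as np, cv2
from bench import env
def pts(p,mask=None):
    d=p["depth"];K=p["K"];v,u=np.nonzero((d>0)&(mask if mask is not None else True))
    z=d[v,u];c=np.stack([(u-K[0,2])*z/K[0,0],(v-K[1,2])*z/K[1,1],z],1)
    return (c-p["t"])@p["R"], u,v   # R^T(c-t)
E
python3 - <<'E'
from h import *
s=env.sense();print({k:np.round(v,3) for k,v in s.items()})
for n in ["scene","side","wrist"]:
    p=env.camera(n);cv2.imwrite(f"pics/{n}0.png",p["pixels"])
    if n!="wrist":
        print(n,np.round(p["R"],2).tolist(),np.round(p["t"],2))
        for l in ["hub","seat","spindle_end","bottle_red","bottle_blue","bottle_white","post"]:
            for m in env.masks_of(p,l)[:1]:
                P,u,v=pts(p,m["region"])
                print(l,round(m["confidence"],2),m["bbox"],np.round(np.median(P,0),3),np.round(P.min(0),3),np.round(P.max(0),3))
    else: print(np.round(p["hand_eye"],3).tolist(), p["K"])
E
```

```text
{'clock': np.float64(0.0), 'joints': array([-0.103,  0.435,  0.025,  1.574, -0.012,  1.134, -0.075]), 'qd': array([ 0.002,  0.   ,  0.001,  0.001, -0.   , -0.   , -0.   ]), 'tau': array([ 0.0000e+00, -6.7046e+01,  1.0250e+00, -3.1620e+01,  1.6000e-02,
        1.3000e-02, -0.0000e+00]), 'ee_pos': array([ 0.625, -0.   ,  0.245]), 'ee_rot': array([-0.5,  0.5, -0.5,  0.5]), 'force': array([ 0.244, -0.523, -0.197]), 'ft_torque': array([ 0.001, -0.072,  0.038]), 'width': np.float64(1.001)}
scene [[0.53, 0.85, 0.0], [0.67, -0.42, -0.62], [-0.52, 0.33, -0.79]] [-0.34 -0.33  1.26]
hub 0.95 [268.5, 136.3, 64.9, 59.1] [0.541 0.205 0.011] [ 0.422  0.002 -0.003] [0.699 0.309 0.329]
seat 0.58 [140.1, 192.7, 79.8, 78.8] [ 0.573 -0.159  0.053] [ 0.42  -0.242 -0.002] [ 0.64  -0.056  0.117]
spindle_end 0.63 [141.3, 191.7, 75.1, 78.0] [ 0.574 -0.159  0.054] [ 0.465 -0.242  0.009] [ 0.64  -0.066  0.117]
bottle_red 0.85 [275.9, 237.6, 33.2, 47.2] [ 0.781 -0.006  0.089] [ 0.741 -0.025  0.   ] [0.799 0.043 0.14 ]
bottle_blue 0.97 [332.0, 191.3, 33.7, 46.1] [0.754 0.171 0.085] [ 0.671  0.154 -0.001] [0.773 
[... 495 characters left out ...]
8 -0.313 -0.002] [ 0.64  -0.064  0.114]
bottle_red 0.94 [187.1, 167.0, 28.4, 52.0] [0.763 0.022 0.074] [ 0.738 -0.173 -0.002] [0.835 0.035 0.137]
bottle_blue 0.56 [177.4, 226.0, 33.8, 58.9] [0.736 0.2   0.082] [ 0.713  0.074 -0.002] [0.805 0.214 0.138]
bottle_white 0.61 [208.0, 116.6, 25.7, 49.3] [ 0.741 -0.185  0.07 ] [ 0.714 -0.392 -0.002] [ 0.799 -0.17   0.137]
post 0.89 [260.9, 245.1, 86.7, 86.2] [0.522 0.223 0.009] [ 0.432  0.119 -0.003] [0.61  0.298 0.059]
[[-0.0, 0.952, 0.307, -0.079], [-0.0, -0.307, 0.952, -0.128], [1.0, 0.0, 0.0, -0.0], [0.0, 0.0, 0.0, 1.0]] [[278.79467026   0.         255.10828083]
 [  0.         278.79467026 190.04450997]
 [  0.           0.           1.        ]]
```

Run:
```python
from h import *
a=cv2.imread("pics/scene0.png")[110:340,120:390];b=cv2.imread("pics/side0.png")[100:345,150:370]
cv2.imwrite("pics/sceneA.png",cv2.resize(a,None,fx=2.6,fy=2.6,interpolation=cv2.INTER_CUBIC))
cv2.imwrite("pics/sideA.png",cv2.resize(b,None,fx=2.4,fy=2.4,interpolation=cv2.INTER_CUBIC))
```

```text
(no output)
```

View pics/sceneA.png

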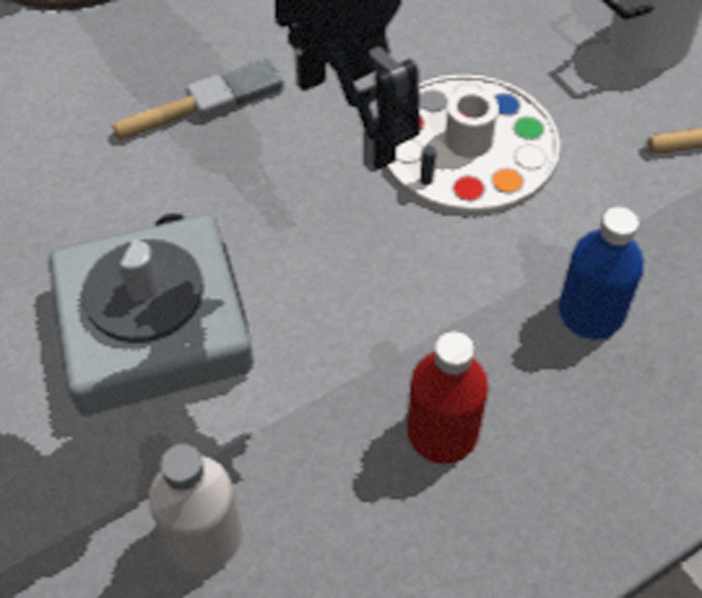

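View pics/sideA.png

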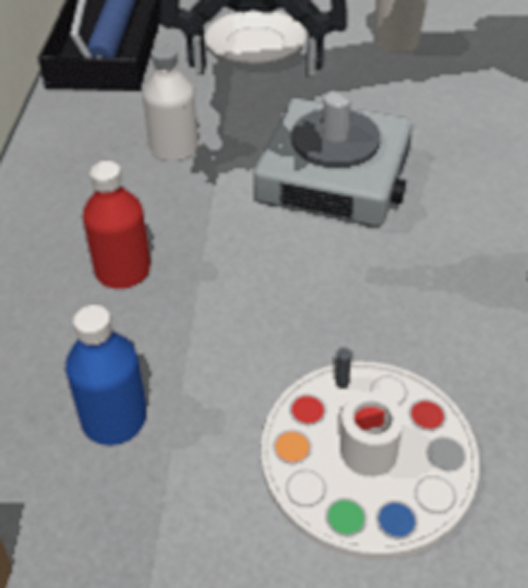

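View pics/wrist0.png

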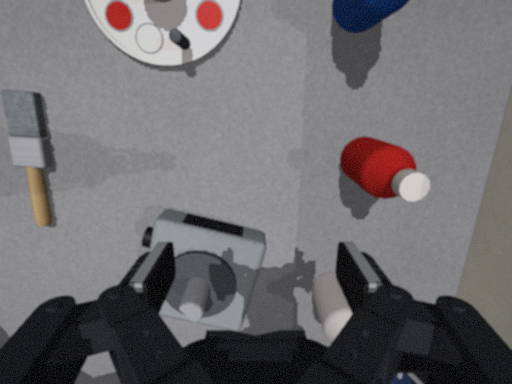

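The scene view shows the palette at (470,140) with the post at (428,165), and the turntable at (140,290). In the side view the post is at (343,368) and the spindle at (335,115). The spindle's red flat is hidden in both, so it faces roughly -x/-y. I'll look from above on that side with the wrist camera.

```bash
python3 -m handwheel '[{"x":60,"y":-12,"z":-25},{"x":120,"y":-24,"z":-50},{"x":180,"y":-36,"z":-75},{"x":240,"y":-48,"z":-100},{"x":290,"y":-55,"z":-125},{"x":290,"y":-55,"z":-125},{"x":290,"y":-55,"z":-125},{"x":290,"y":-55,"z":-125},{"x":290,"y":-55,"z":-125},{"x":290,"y":-55,"z":-125}]'
cat >> h.py <<'E'
from scipy.spatial.transform import Rotation as Rot
from scipy.optimize import least_squares
def wristcam():
    s=env.sense();p=env.camera("wrist");q=s["ee_rot"]
    T=np.eye(4);T[:3,:3]=Rot.from_quat([q[1],q[2],q[3],q[0]]).as_matrix();T[:3,3]=s["ee_pos"]
    M=np.linalg.inv(T@p["hand_eye"]);p["R"]=M[:3,:3];p["t"]=M[:3,3];return p
def circ(P):
    f=lambda c:np.hypot(P[:,0]-c[0],P[:,1]-c[1])-c[2]
    m=P.mean(0);return least_squares(f,[m[0],m[1],.02],loss="soft_l1",f_scale=.001).x
def proj(p,X):
    c=p["R"]@np.asarray(X,float)+p["t"];h=p["K"]@c;return h[:2]/h[2]
E
python3 - <<'E'
from h import *
p=wristcam();cv2.imwrite("pics/w1.png",cv2.resize(p["pixels"],(768,576)))
np.savez("w1.npz",**{k:p[k] for k in("pixels","depth","K","R","t")})
P,u,v=pts(p);print(P.min(0),P.max(0))
n=np.hypot(P[:,0]-.56,P[:,1]+.155)<.11
for lo,hi in((.10,.125),(.06,.07)):
    Q=P[n&(P[:,2]>lo)&(P[:,2]<hi)];print(len(Q),Q.mean(0),Q.min(0),Q.max(0))
for nme in("scene","side"):
    p=env.camera(nme);P,u,v=pts(p)
    for c,lo,hi in(((.53,.215),.0505,.065),((.53,.215),.006,.015),((.56,-.155),.109,.12),((.56,-.155),.061,.068)):
        r=.035 if lo in(.0505,.109) else .12
        Q=P[(np.hypot(P[:,0]-c[0],P[:,1]-c[1])<r)&(P[:,2]>lo)&(P[:,2]<hi)]
        print(nme,lo,len(Q),Q.mean(0).round(4),(Q.min(0)+Q.max(0))/2,np.ptp(Q,0).round(3))
E
```

```text
[ 0.18519377 -0.5957006  -0.47058163] [1.3579886  0.18950159 0.32868882]
484 [ 0.55311009 -0.14843218  0.10970713] [ 0.53725714 -0.16595977  0.10002175] [ 0.5650418  -0.13909221  0.11392047]
2720 [ 0.55814128 -0.14620995  0.06418923] [ 0.50602922 -0.20351969  0.06000815] [ 0.59987727 -0.10428416  0.06997145]
scene 0.0505 181 [0.5224 0.2093 0.0566] [0.5211462  0.20902642 0.05580315] [0.05  0.048 0.01 ]
scene 0.006 2026 [0.5368 0.2128 0.0103] [0.52453927 0.21003112 0.01049699] [0.189 0.18  0.009]
scene 0.109 110 [ 0.5551 -0.1519  0.1136] [ 0.55272828 -0.15286597  0.11299623] [0.027 0.029 0.008]
scene 0.061 1068 [ 0.5577 -0.1551  0.0659] [ 0.55061587 -0.15289379  0.06450031] [0.101 0.099 0.007]
side 0.0505 312 [0.5215 0.2094 0.0556] [0.52112852 0.20728993 0.05470549] [0.048 0.051 0.008]
side 0.006 4851 [0.5206 0.2182 0.0088] [0.52074594 0.20779122 0.01041769] [0.179 0.18  0.009]
side 0.109 56 [ 0.5527 -0.15    0.1123] [ 0.55197885 -0.15196162  0.11255506] [0.023 0.025 0.007]
side 0.061 561 [ 0.5511 -0.1459  0.0651] [ 0.55127069 -0.15483423  0.06448538] [0.096 0.101 0.007]schema error: expected keys fingers, x, y, z, yaw
```

View pics/w1.png

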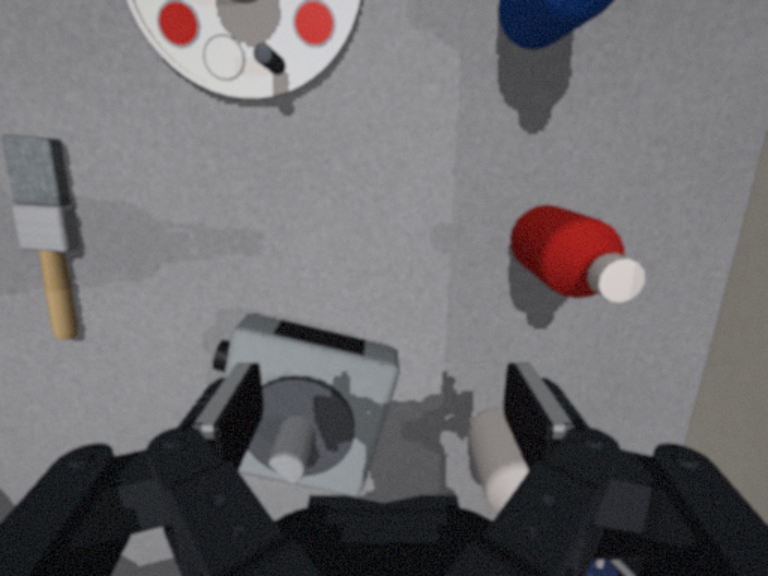

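The call was refused because each row needs all the keys, so the arm hasn't moved and this view is the same as before. I'll retry with full rows.

```bash
python3 -m handwheel '[{"fingers":0,"yaw":0,"x":60,"y":-12,"z":-25},{"fingers":0,"yaw":0,"x":120,"y":-24,"z":-50},{"fingers":0,"yaw":0,"x":180,"y":-36,"z":-75},{"fingers":0,"yaw":0,"x":240,"y":-48,"z":-100},{"fingers":0,"yaw":0,"x":290,"y":-55,"z":-125},{"fingers":0,"yaw":0,"x":290,"y":-55,"z":-125},{"fingers":0,"yaw":0,"x":290,"y":-55,"z":-125},{"fingers":0,"yaw":0,"x":290,"y":-55,"z":-125},{"fingers":0,"yaw":0,"x":290,"y":-55,"z":-125},{"fingers":0,"yaw":0,"x":290,"y":-55,"z":-125}]'
python3 - <<'E'
from h import *
p=wristcam();cv2.imwrite("pics/w2.png",cv2.resize(p["pixels"],(768,576)))
c=proj(p,(.5515,-.1535,.113));print(c)
x,y=[int(max(i,35)) for i in c]
cv2.imwrite("pics/w2c.png",cv2.resize(p["pixels"][max(0,y-50):y+50,max(0,x-50):x+50],(600,600),interpolation=cv2.INTER_CUBIC))
np.savez("w2.npz",**{k:p[k] for k in("pixels","depth","K","R","t")})
P,u,v=pts(p)
n=np.hypot(P[:,0]-.5515,P[:,1]+.1535)<.11
for lo,hi in((.109,.125),(.06,.07)):
    Q=P[n&(P[:,2]>lo)&(P[:,2]<hi)];print(len(Q),Q.mean(0),(Q.min(0)+Q.max(0))/2,np.ptp(Q,0))
E
```

```text
clock: 2.25
ee_pos: [0.5005, -0.2891, 0.3001]
ee_rot: [0.5, -0.5, 0.5, -0.5]
force: [0.5, 0.5, 0.0]
width: 1.004
[305.99728194  41.36234907]
557 [ 0.5519399  -0.15259806  0.11189259] [ 0.55054852 -0.15410765  0.11178459] [0.02815962 0.02866675 0.00555767]
5376 [ 0.54888512 -0.15390839  0.06435214] [ 0.55022928 -0.15426202  0.0650819 ] [0.09848083 0.09971455 0.00977404]
```

View pics/w2.png

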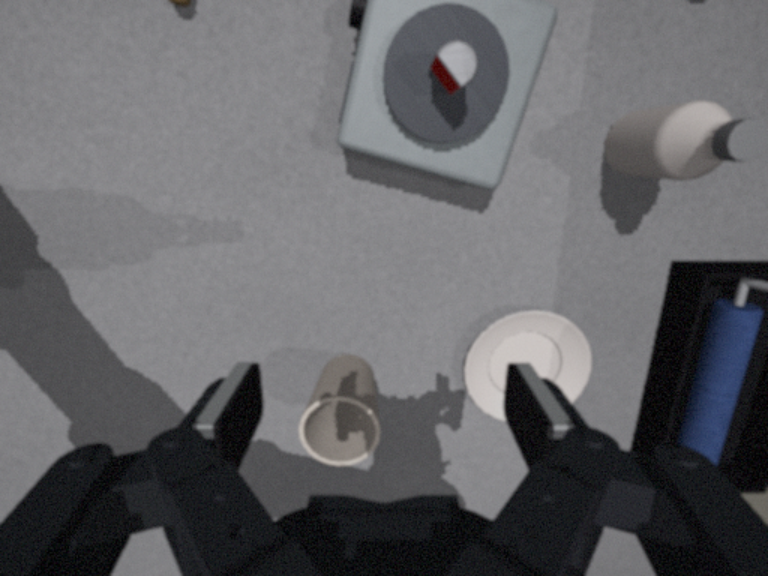

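View pics/w2c.png

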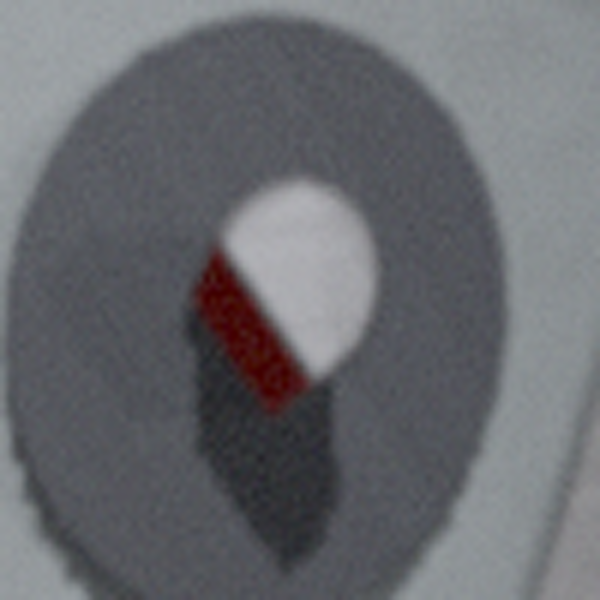

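The wrist view shows the spindle end at (455,63), with its red flat facing lower-left. I'll measure that angle, then the post angle and the palette.

Run:
```python
from h import *
p=dict(np.load("w2.npz"));px=p["pixels"].astype(int)
red=(px[...,2]>px[...,1]+50)&(np.arange(512)[None]>250)&(np.arange(512)[None]<360)&(np.arange(384)[:,None]<100)
P,u,v=pts(p,red);k=(P[:,2]>.07)&(P[:,2]<.108);Q=P[k]
print(len(Q),Q.mean(0))
_,s,V=np.linalg.svd(Q[:,:2]-Q[:,:2].mean(0));n=V[1]*np.sign(V[1]@[-1,-1]);print("flat PCA",np.arctan2(n[1],n[0]),s)
def bp(u,v,z):
    d=np.linalg.inv(p["K"])@[u,v,1];d=p["R"].T@d;o=-p["R"].T@p["t"];return o+d*(z-o[2])/d[2]
a=bp(255+218/6,245/6.59,.111);b=bp(255+312/6,383/6.59,.111);t=b-a
print(a,b,np.arctan2(-t[0]*-1,-t[1]) , "normal", np.arctan2(t[0]*1,-t[1]))
n1=np.array([t[1],-t[0]]);n1*=np.sign(n1@[-1,-1]);print("edge normal",np.arctan2(n1[1],n1[0]))
n1/=np.linalg.norm(n1)
print("axis guess",(a+b)[:2]/2-n1*.006, "pca axis",Q.mean(0)[:2]-n*.006)
S=env.camera("side");P,u,v=pts(S);C=np.array([.5215,.208])
r=np.hypot(*(P[:,:2]-C).T);Q=P[(P[:,2]>.02)&(P[:,2]<.06)&(r>.05)&(r<.09)];
print("post",len(Q),Q.mean(0),Q.min(0),Q.max(0));c=Q.mean(0)[:2]-C;print("ang",np.arctan2(c[1],c[0]),np.hypot(*c))
```

```text
121 [ 0.5447134  -0.15820443  0.08895337]
flat PCA -2.422694278569928 [0.07350162 0.00175285]
[ 0.53672074 -0.1493593   0.111     ] [ 0.55376724 -0.16870521  0.111     ] 0.7222982730767977 normal 0.7222982730767977
edge normal -2.4192943805129956
axis guess [ 0.54974572 -0.15506559] pca axis [ 0.54922859 -0.15425309]
post 87 [0.54344461 0.14484914 0.04105272] [0.53667676 0.13391824 0.02030674] [0.54998611 0.14875113 0.05545517]
ang -1.2363548520194279 0.06685504471815883
```

The flat faces -2.42 rad (the PCA and edge fits agree) and the post is at about -1.25, so the palette needs about +1.17 of tool yaw. Next I'll look at the palette from above.

```bash
python3 -m handwheel '[{"fingers":0,"yaw":0,"x":-52,"y":0,"z":3},{"fingers":0,"yaw":0,"x":-105,"y":0,"z":6},{"fingers":0,"yaw":0,"x":-157,"y":10,"z":9},{"fingers":0,"yaw":0,"x":-210,"y":20,"z":12},{"fingers":0,"yaw":0,"x":-262,"y":30,"z":15},{"fingers":0,"yaw":0,"x":-315,"y":40,"z":18},{"fingers":0,"yaw":0,"x":-367,"y":50,"z":21},{"fingers":0,"yaw":0,"x":-419,"y":50,"z":21},{"fingers":0,"yaw":0,"x":-419,"y":50,"z":21},{"fingers":0,"yaw":0,"x":-419,"y":50,"z":21}]'
python3 - <<'E'
from h import *
p=wristcam();cv2.imwrite("pics/w3.png",cv2.resize(p["pixels"],(768,576)))
np.savez("w3.npz",**{k:p[k] for k in("pixels","depth","K","R","t")})
s=env.sense();print(s["ee_pos"],s["qd"].round(3))
P,u,v=pts(p);C=np.array([.5215,.208]);r=np.hypot(*(P[:,:2]-C).T)
Q=P[(r<.035)&(P[:,2]>.05)];c=(Q.min(0)+Q.max(0))/2;print("hub",len(Q),c,np.ptp(Q,0))
Q=P[(r<.12)&(P[:,2]>.005)&(P[:,2]<.014)];print("disc",(Q.min(0)+Q.max(0))/2,np.ptp(Q,0))
Q=P[(r>.05)&(r<.09)&(P[:,2]>.046)&(P[:,2]<.06)];q=(Q.min(0)+Q.max(0))/2;print("post",len(Q),q,np.ptp(Q,0),np.arctan2(q[1]-c[1],q[0]-c[0]),np.hypot(*(q-c)[:2]))
E
```

```text
clock: 3.6
ee_pos: [0.5211, 0.1286, 0.2503]
ee_rot: [-0.5, 0.5, -0.5, 0.5]
force: [0.4, -0.7, 0.2]
width: 0.999
[0.52117254 0.12776288 0.25031941] [ 0.013 -0.004  0.006  0.001 -0.001  0.    -0.001]
hub 949 [0.52067744 0.20840431 0.05400403] [0.04863292 0.04712384 0.00721574]
disc [0.5205908  0.20819375 0.00927087] [0.17932869 0.17962655 0.00849769]
post 110 [0.54207919 0.14232903 0.05044888] [0.01202193 0.01300424 0.00632969] -1.2575601131073173 0.06945485649365367
```

View pics/w3.png

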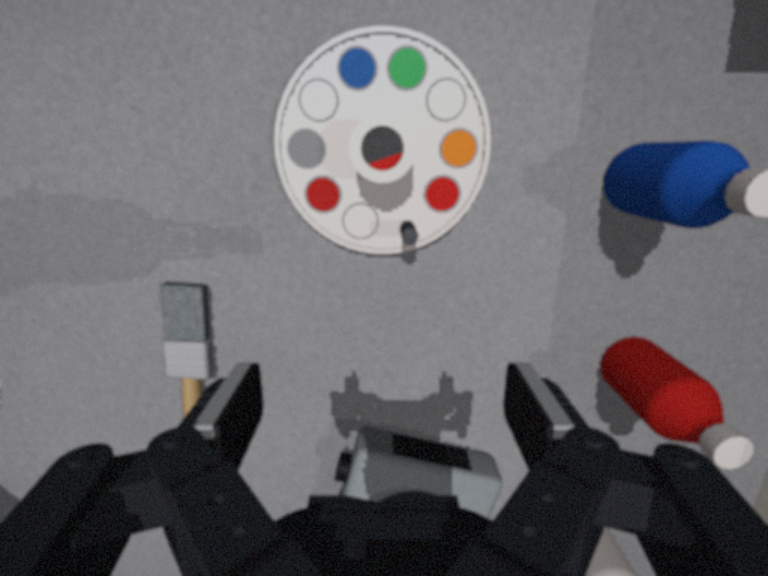

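The wrist view shows the hub at (383,148) and the post at (408,232). Hub is (0.5207, 0.2083), post angle -1.2575. Descending to grip.

```bash
python3 -m handwheel '[{"fingers":0,"yaw":0,"x":-40,"y":30,"z":0},{"fingers":0,"yaw":0,"x":-79,"y":70,"z":0},{"fingers":0,"yaw":0,"x":-79,"y":120,"z":0},{"fingers":0,"yaw":0,"x":-79,"y":160,"z":0},{"fingers":0,"yaw":0,"x":-79,"y":195,"z":0},{"fingers":0,"yaw":0,"x":-79,"y":220,"z":0},{"fingers":0,"yaw":0,"x":-79,"y":220,"z":0},{"fingers":0,"yaw":0,"x":-79,"y":220,"z":0},{"fingers":80,"yaw":0,"x":-79,"y":220,"z":0},{"fingers":160,"yaw":0,"x":-79,"y":220,"z":0}]' 60
python3 -m handwheel '[{"fingers":255,"yaw":0,"x":0,"y":0,"z":0},{"fingers":255,"yaw":0,"x":0,"y":0,"z":0},{"fingers":255,"yaw":0,"x":0,"y":0,"z":0},{"fingers":255,"yaw":0,"x":0,"y":0,"z":0},{"fingers":255,"yaw":0,"x":0,"y":0,"z":0},{"fingers":255,"yaw":0,"x":0,"y":0,"z":0},{"fingers":255,"yaw":0,"x":0,"y":-5,"z":0},{"fingers":255,"yaw":0,"x":0,"y":-10,"z":0},{"fingers":255,"yaw":0,"x":0,"y":-20,"z":0},{"fingers":255,"yaw":0,"x":0,"y":-20,"z":0}]' 90
python3 - <<'E'
from h import *
p=wristcam();cv2.imwrite("pics/w4.png",p["pixels"]);S=env.camera("side")
cv2.imwrite("pics/s4.png",cv2.resize(S["pixels"][150:350,200:420],None,fx=2.5,fy=2.5))
E
```

```text
clock: 4.9
ee_pos: [0.5215, 0.2081, 0.0313]
ee_rot: [0.5, -0.499, 0.5, -0.5]
force: [-3.4, 0.8, 6.1]
width: 0.607
clock: 6.15
ee_pos: [0.5216, 0.2083, 0.0512]
ee_rot: [0.501, -0.499, 0.5, -0.5]
force: [-0.0, 0.5, -4.1]
width: 0.563
```

View pics/w4.png

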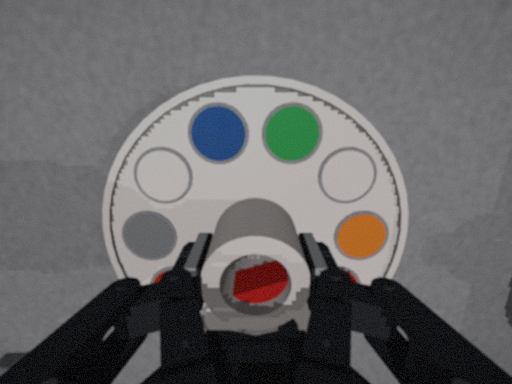

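View pics/s4.png

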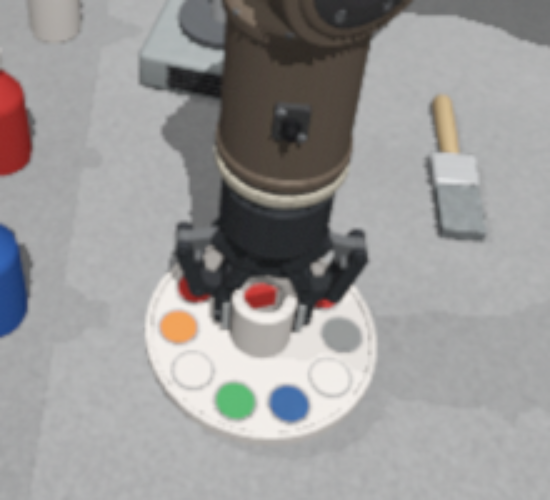

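The grip holds (about 4 N of load). Lifting, and carrying it to above the spindle while turning.

```bash
python3 -m handwheel '[{"fingers":255,"yaw":0,"x":0,"y":-40,"z":0},{"fingers":255,"yaw":0.1,"x":20,"y":-90,"z":0},{"fingers":255,"yaw":0.25,"x":60,"y":-125,"z":5},{"fingers":255,"yaw":0.4,"x":105,"y":-125,"z":9},{"fingers":255,"yaw":0.55,"x":150,"y":-125,"z":13},{"fingers":255,"yaw":0.7,"x":195,"y":-125,"z":17},{"fingers":255,"yaw":0.85,"x":240,"y":-125,"z":21},{"fingers":255,"yaw":1.0,"x":285,"y":-125,"z":25},{"fingers":255,"yaw":1.1,"x":325,"y":-125,"z":29},{"fingers":255,"yaw":1.163,"x":345,"y":-125,"z":29}]'
python3 -m handwheel '[{"fingers":255,"yaw":0,"x":0,"y":0,"z":0},{"fingers":255,"yaw":0,"x":0,"y":0,"z":0},{"fingers":255,"yaw":0,"x":0,"y":0,"z":0},{"fingers":255,"yaw":0,"x":0,"y":0,"z":0},{"fingers":255,"yaw":0,"x":0,"y":0,"z":0},{"fingers":255,"yaw":0,"x":0,"y":0,"z":0},{"fingers":255,"yaw":0,"x":0,"y":0,"z":0},{"fingers":255,"yaw":0,"x":0,"y":0,"z":0},{"fingers":255,"yaw":0,"x":0,"y":0,"z":0},{"fingers":255,"yaw":0,"x":0,"y":0,"z":0}]'
cat > meas.py <<'E'
from h import *
import sys
tag=sys.argv[1]
s=env.sense();print(s["clock"],s["ee_pos"].round(4),s["ee_rot"].round(4),s["force"].round(1))
q=s["ee_rot"];Rm=Rot.from_quat([q[1],q[2],q[3],q[0]]).as_matrix();print("tool z ang",np.arctan2(Rm[1,2],Rm[0,2]),"x",Rm[:2,0].round(3),"z",Rm[:2,2].round(3))
W=wristcam();cv2.imwrite(f"pics/w{tag}.png",W["pixels"])
out=[]
for n,p in(("wrist",W),("scene",env.camera("scene")),("side",env.camera("side"))):
    if n!="wrist":
        c=proj(p,s["ee_pos"]).astype(int);a=max(c[1]-70,0);b=max(c[0]-70,0)
        out.append(cv2.resize(p["pixels"][a:a+140,b:b+140],(400,400),interpolation=cv2.INTER_CUBIC))
    px=p["pixels"].astype(int);P,u,v=pts(p);c=px[v,u]
    white=(c.min(1)>130)
    r=np.hypot(*(P[:,:2]-s["ee_pos"][:2]).T);zt=s["ee_pos"][2]
    k=(r<.105)&(P[:,2]>zt-.045)&(P[:,2]<zt-.01)&(r>.035)
    Q=P[k]
    A=np.c_[Q[:,:2]-s["ee_pos"][:2],np.ones(len(Q))];w=np.ones(len(Q),bool)
    if len(Q)<50: print(n,"few");continue
    for i in range(6):
        f=np.linalg.lstsq(A[w],Q[w,2],rcond=None)[0];w=abs(A@f-Q[:,2])<.003
    print(n,len(Q),w.sum(),"plane",f.round(4)," disc mid",((Q.min(0)+Q.max(0))/2).round(4),np.ptp(Q,0).round(3))
    Q=P[(r<.035)&(P[:,2]>zt+.019)&(P[:,2]<zt+.032)]
    if len(Q): print("   hubtop",len(Q),((Q.min(0)+Q.max(0))/2).round(4),np.ptp(Q,0).round(3))
cv2.imwrite(f"pics/v{tag}.png",np.hstack(out))
E
python3 meas.py 5
```

```text
clock: 7.5
ee_pos: [0.5496, -0.1396, 0.175]
ee_rot: [-0.141, 0.142, -0.693, 0.693]
force: [0.2, -0.2, -2.4]
width: 0.554
clock: 8.75
ee_pos: [0.55, -0.137, 0.1753]
ee_rot: [-0.143, 0.143, -0.692, 0.692]
force: [-0.7, -0.6, -2.4]
width: 0.56
8.75 [ 0.55   -0.137   0.1753] [-0.1432  0.1431 -0.6925  0.6925] [-0.7 -0.6 -2.4]
tool z ang -1.1631085435200992 x [-0.918 -0.396] z [ 0.396 -0.918]
wrist 41456 40870 plane [0.0033 0.0027 0.1514]  disc mid [ 0.5547 -0.1365  0.1554] [0.171 0.179 0.014]
   hubtop 6674 [ 0.5505 -0.1337  0.2008] [0.05  0.063 0.013]
scene 3417 3138 plane [0.0011 0.0016 0.1535]  disc mid [ 0.5585 -0.1355  0.1531] [0.166 0.179 0.019]
   hubtop 262 [ 0.553  -0.1348  0.2007] [0.048 0.062 0.013]
side 1936 1741 plane [0.0015 0.001  0.1524]  disc mid [ 0.5516 -0.1353  0.1538] [0.179 0.18  0.023]
   hubtop 119 [ 0.5537 -0.1332  0.2007] [0.044 0.061 0.012]
```

View pics/w5.png

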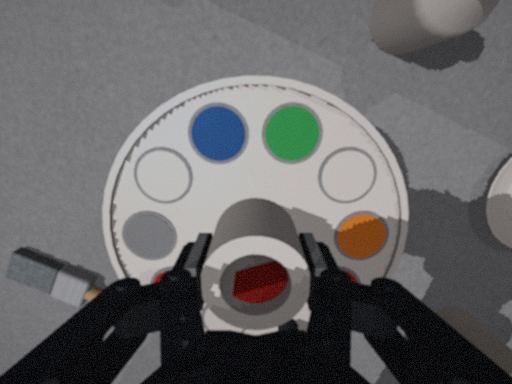

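View pics/v5.png

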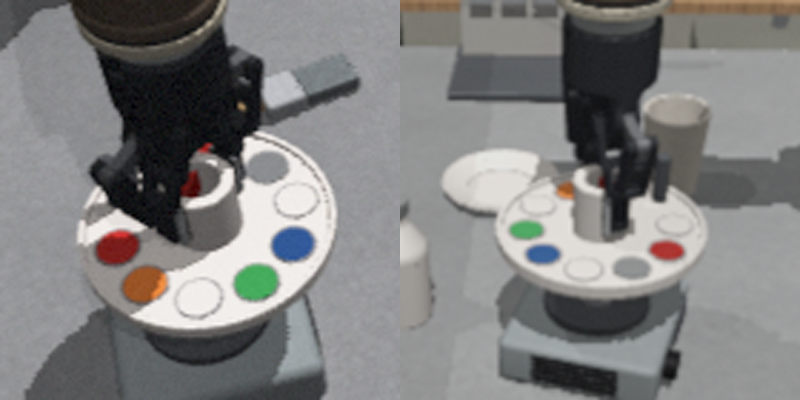

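The palette hangs level. It's about 18 mm short of the spindle in y, which I'll correct before lowering slowly into the recess.

```bash
python3 -m handwheel '[{"fingers":255,"yaw":0,"x":3,"y":0,"z":8},{"fingers":255,"yaw":0,"x":7.2,"y":5,"z":16.8},{"fingers":255,"yaw":0,"x":7.2,"y":15,"z":16.8},{"fingers":255,"yaw":0,"x":7.2,"y":22,"z":16.8},{"fingers":255,"yaw":0,"x":7.2,"y":26,"z":16.8},{"fingers":255,"yaw":0,"x":7.2,"y":26,"z":16.8},{"fingers":255,"yaw":0,"x":7.2,"y":26,"z":16.8},{"fingers":255,"yaw":0,"x":7.2,"y":30,"z":16.8},{"fingers":255,"yaw":0,"x":7.2,"y":34,"z":16.8},{"fingers":255,"yaw":0,"x":7.2,"y":37,"z":16.8}]'
python3 meas.py 6
```

```text
clock: 10.15
ee_pos: [0.5499, -0.1553, 0.138]
ee_rot: [0.143, -0.143, 0.693, -0.692]
force: [0.1, 0.9, -3.6]
width: 0.561
10.15 [ 0.5499 -0.1553  0.138 ] [ 0.1431 -0.1432  0.6925 -0.6924] [ 0.1  0.9 -3.6]
tool z ang -1.1630912232853508 x [-0.918 -0.397] z [ 0.397 -0.918]
wrist 41459 40874 plane [0.0028 0.0027 0.114 ]  disc mid [ 0.5548 -0.1549  0.1181] [0.17  0.18  0.014]
   hubtop 6687 [ 0.55   -0.152   0.1635] [0.05  0.063 0.013]
scene 3263 2981 plane [0.0004 0.0013 0.1158]  disc mid [ 0.5605 -0.1537  0.1136] [0.163 0.179 0.015]
   hubtop 243 [ 0.5528 -0.1526  0.1633] [0.048 0.062 0.013]
side 1814 1636 plane [1.000e-04 1.200e-03 1.149e-01]  disc mid [ 0.5515 -0.1529  0.116 ] [0.179 0.178 0.023]
   hubtop 112 [ 0.5569 -0.1514  0.1634] [0.037 0.06  0.013]
```

View pics/w6.png

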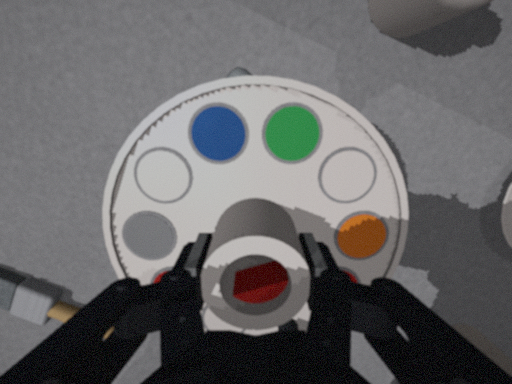

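View pics/v6.png

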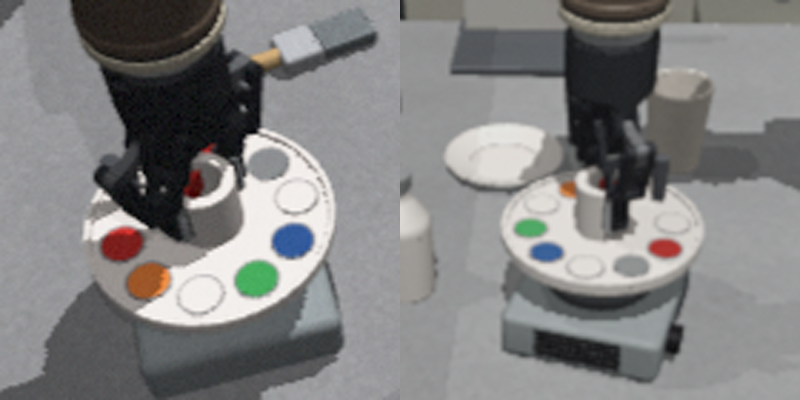

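It has entered the recess about 6 mm with no contact force. Continuing down to just above the D.

```bash
python3 -m handwheel '[{"fingers":255,"yaw":0,"x":0,"y":3,"z":0},{"fingers":255,"yaw":0,"x":0,"y":6,"z":0},{"fingers":255,"yaw":0,"x":0,"y":9,"z":0},{"fingers":255,"yaw":0,"x":0,"y":12,"z":0},{"fingers":255,"yaw":0,"x":0,"y":15,"z":0},{"fingers":255,"yaw":0,"x":0,"y":18,"z":0},{"fingers":255,"yaw":0,"x":0,"y":20,"z":0},{"fingers":255,"yaw":0,"x":0,"y":22,"z":0},{"fingers":255,"yaw":0,"x":0,"y":24,"z":0},{"fingers":255,"yaw":0,"x":0,"y":24,"z":0}]'; python3 -c "
from h import *
s=env.sense();print(s['force'],s['ft_torque'],s['ee_pos'])"
```

```text
clock: 11.55
ee_pos: [0.55, -0.1553, 0.1141]
ee_rot: [0.143, -0.143, 0.692, -0.692]
force: [-2.3, 0.7, -3.7]
width: 0.561
[-2.29400758  0.65664264 -3.6667949 ] [ 0.18656848  0.1200043  -0.01733459] [ 0.55000634 -0.15528708  0.11414168]
```

```bash
python3 -m handwheel '[{"fingers":255,"yaw":0,"x":0,"y":1,"z":0},{"fingers":255,"yaw":0,"x":0,"y":2,"z":0},{"fingers":255,"yaw":0,"x":0,"y":3,"z":0},{"fingers":255,"yaw":0,"x":0,"y":4,"z":0},{"fingers":255,"yaw":0,"x":0,"y":5,"z":0},{"fingers":255,"yaw":0,"x":0,"y":6,"z":0},{"fingers":255,"yaw":0,"x":0,"y":6,"z":0},{"fingers":255,"yaw":0,"x":0,"y":6,"z":0},{"fingers":255,"yaw":0,"x":0,"y":6,"z":0},{"fingers":255,"yaw":0,"x":0,"y":6,"z":0}]'; python3 -c "
from h import *
s=env.sense();print(s['force'],s['ft_torque'],s['ee_pos'])"
```

```text
clock: 12.8
ee_pos: [0.55, -0.1552, 0.1083]
ee_rot: [0.143, -0.143, 0.692, -0.692]
force: [-1.4, 0.7, -4.2]
width: 0.559
[-1.36134085  0.71045072 -4.24607168] [ 0.35627232  0.15702721 -0.05514201] [ 0.54998556 -0.1552498   0.10827465]
```

It's past the rest height with no push-back, so the D has engaged. I'll keep lowering to the flange.

```bash
python3 -m handwheel '[{"fingers":255,"yaw":0,"x":0,"y":2,"z":0},{"fingers":255,"yaw":0,"x":0,"y":4,"z":0},{"fingers":255,"yaw":0,"x":0,"y":6,"z":0},{"fingers":255,"yaw":0,"x":0,"y":8,"z":0},{"fingers":255,"yaw":0,"x":0,"y":9,"z":0},{"fingers":255,"yaw":0,"x":0,"y":10,"z":0},{"fingers":255,"yaw":0,"x":0,"y":11,"z":0},{"fingers":255,"yaw":0,"x":0,"y":11,"z":0},{"fingers":255,"yaw":0,"x":0,"y":11,"z":0},{"fingers":255,"yaw":0,"x":0,"y":11,"z":0}]'; python3 meas.py 7
```

```text
clock: 14.05
ee_pos: [0.55, -0.1553, 0.0972]
ee_rot: [0.143, -0.143, 0.692, -0.692]
force: [-1.7, 1.0, -4.7]
width: 0.559
14.05 [ 0.55   -0.1553  0.0972] [ 0.1431 -0.1432  0.6925 -0.6924] [-1.7  1.  -4.7]
tool z ang -1.163042741408945 x [-0.918 -0.397] z [ 0.397 -0.918]
wrist 41451 40830 plane [0.0031 0.0029 0.0732]  disc mid [ 0.555  -0.1548  0.0684] [0.17  0.179 0.032]
   hubtop 6669 [ 0.5502 -0.1521  0.1227] [0.049 0.063 0.013]
scene 3127 2763 plane [0.0026 0.0012 0.0754]  disc mid [ 0.5541 -0.1533  0.0664] [0.176 0.179 0.028]
   hubtop 218 [ 0.553  -0.152   0.1227] [0.047 0.063 0.013]
side 1807 1584 plane [0.0007 0.0019 0.0744]  disc mid [ 0.5518 -0.1542  0.0696] [0.179 0.179 0.035]
   hubtop 95 [ 0.5564 -0.1517  0.1226] [0.036 0.06  0.013]
```

View pics/v7.png

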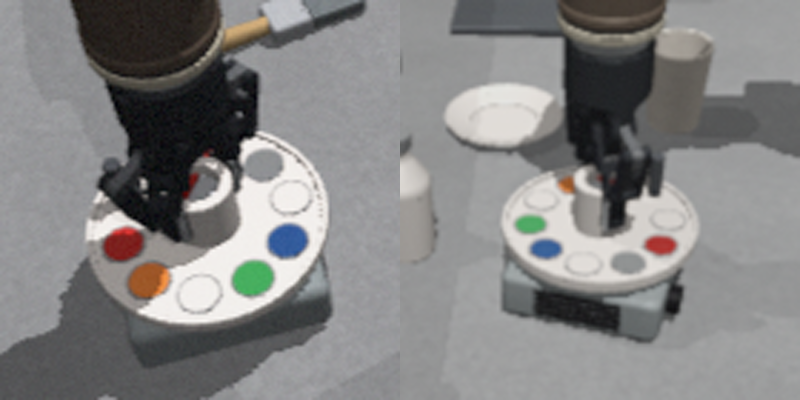

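The disc top is at about 0.0745, which puts the underside 1–2 mm above the flange. I'll lower it the last bit, release and lift away.

```bash
python3 -m handwheel '[{"fingers":255,"yaw":0,"x":0,"y":1,"z":0},{"fingers":255,"yaw":0,"x":0,"y":2,"z":0},{"fingers":255,"yaw":0,"x":0,"y":2,"z":0},{"fingers":120,"yaw":0,"x":0,"y":2,"z":0},{"fingers":0,"yaw":0,"x":0,"y":2,"z":0},{"fingers":0,"yaw":0,"x":0,"y":2,"z":0},{"fingers":0,"yaw":0,"x":0,"y":2,"z":0},{"fingers":0,"yaw":0,"x":0,"y":2,"z":0},{"fingers":0,"yaw":0,"x":0,"y":2,"z":0},{"fingers":0,"yaw":0,"x":0,"y":2,"z":0}]'
python3 -m handwheel '[{"fingers":0,"yaw":0,"x":0,"y":-10,"z":0},{"fingers":0,"yaw":0,"x":0,"y":-30,"z":0},{"fingers":0,"yaw":0,"x":0,"y":-60,"z":0},{"fingers":0,"yaw":0,"x":20,"y":-100,"z":0},{"fingers":0,"yaw":0,"x":50,"y":-140,"z":0},{"fingers":0,"yaw":0,"x":80,"y":-140,"z":0},{"fingers":0,"yaw":0,"x":80,"y":-140,"z":0},{"fingers":0,"yaw":0,"x":80,"y":-140,"z":0},{"fingers":0,"yaw":0,"x":80,"y":-140,"z":0},{"fingers":0,"yaw":0,"x":80,"y":-140,"z":0}]'
python3 - <<'E'
from h import *
C=np.array([.5505,-.154])
for n,p in(("wrist",wristcam()),("scene",env.camera("scene")),("side",env.camera("side"))):
    cv2.imwrite(f"pics/{n}8.png",p["pixels"])
    P,u,v=pts(p);r=np.hypot(*(P[:,:2]-C).T)
    Q=P[(r<.1)&(r>.035)&(P[:,2]>.066)&(P[:,2]<.09)];A=np.c_[Q[:,:2]-C,np.ones(len(Q))];w=np.ones(len(Q),bool)
    for i in range(6): f=np.linalg.lstsq(A[w],Q[w,2],rcond=None)[0];w=abs(A@f-Q[:,2])<.003
    H=P[(r<.035)&(P[:,2]>.112)&(P[:,2]<.13)]
    B=P[(P[:,2]>.1)&(P[:,2]<.15)&(P[:,0]>.68)]
    print(n,"plane",f.round(4),"mid",((Q.min(0)+Q.max(0))/2).round(4),"hub",len(H),((H.min(0)+H.max(0))/2).round(4),np.median(H[:,2]))
    for l in("bottle_red","bottle_blue","bottle_white"):
        for m in env.masks_of(p,l)[:1]: print("  ",l,round(m["confidence"],2),np.round(m["bbox"]))
a=cv2.imread("pics/scene8.png")[110:340,120:390];b=cv2.imread("pics/side8.png")[80:310,150:370]
cv2.imwrite("pics/both8.png",cv2.resize(np.hstack([a,b]),None,fx=1.6,fy=1.6,interpolation=cv2.INTER_CUBIC))
print(env.sense()["force"])
E
```

```text
clock: 15.45
ee_pos: [0.5501, -0.1553, 0.0953]
ee_rot: [-0.143, 0.143, -0.692, 0.692]
force: [-0.4, 0.4, -0.1]
width: 0.997
clock: 16.7
ee_pos: [0.477, -0.1866, 0.235]
ee_rot: [0.143, -0.144, 0.692, -0.692]
force: [0.2, -1.1, 0.1]
width: 0.995
wrist plane [0.0004 0.0013 0.0729] mid [ 0.5498 -0.1552  0.0796] hub 2270 [ 0.5501 -0.1552  0.1174] 0.11989834167110582
   bottle_red 0.74 [239.  82.  33.  31.]
scene plane [0.0007 0.0015 0.075 ] mid [ 0.5509 -0.1532  0.0773] hub 414 [ 0.5517 -0.1538  0.1191] 0.12048147690628883
   bottle_red 0.63 [278. 240.  30.  48.]
   bottle_blue 0.76 [336. 190.  33.  49.]
   bottle_white 0.86 [179. 280.  36.  49.]
side plane [0.0012 0.0019 0.0738] mid [ 0.5519 -0.1535  0.0778] hub 214 [ 0.551  -0.1555  0.1178] 0.11990521510714591
   bottle_red 0.88 [186. 166.  26.  55.]
   bottle_blue 0.86 [178. 226.  32.  61.]
   bottle_white 0.66 [207. 122.  27.  46.]
[ 0.4360523  -0.02030632  0.0596508 ]
```

View pics/both8.png

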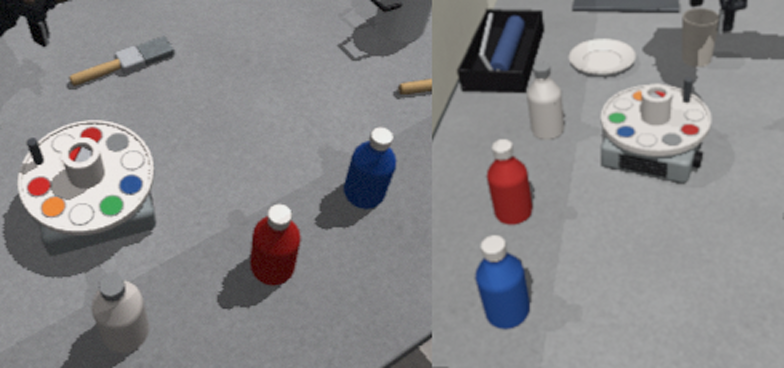

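View pics/wrist8.png

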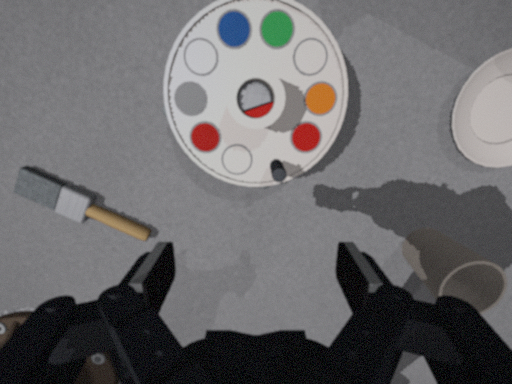

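The palette is level at flange height: disc top 0.073–0.075 and hub top 0.120, against 0.073 and 0.121 expected. The wrist view shows the spindle end beside the red web in the hub at (255,97), and all three bottles are standing. Handing in.

```bash
python3 -c "
from bench import env
print(env.hand_in())"
```

```text
the job is handed in; nothing more can be done
None
```

The palette is on the spindle, fully down on the flange and released. I handed the job in at about 17 s on the robot's clock; hand-in gives no verdict.

**What I did:** I measured the spindle's flat facing -2.42 rad and the post at -1.26 rad. I gripped the hub, carried the palette over, turned it 1.163 rad and lowered it. The D engaged first time, with no vertical push-back, so no pressing was needed. I then opened the gripper and lifted clear.

**Last checks:**
- **Level:** the tilt was about 0.002 rad, against the 0.05 limit.
- **Height:** the disc top was at 73–75 mm in the three cameras, where 73 mm means home. The hub top was at about 120 mm, where 121 mm is expected. These agree within the 2 mm calibration.
- **Centring:** the hub was within about 2 mm of the measured spindle axis.
- **Bottles:** all three were standing in the scene and side pictures.
- **Gripper:** it was open and clear, with a wrist force of about 0.4 N.

**Failed or disagreed:** my first move call was refused for missing keys, and nothing moved. In the last wrist picture the network reported a red bottle at (255,97). That is the red web in the hub, so I ignored it.

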